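Aim the inspection lamp and hold the sprung chest lid open at 60 degrees

ROBOT

A 6-joint arm with a two-finger parallel gripper is mounted at the origin on a cart in front of the work surface, level with it; the furniture and walls round the work are solid. World frame = base frame: x ahead of the robot, y to its left, z up, the work surface at z = 0. Lengths are in m, angles in rad, forces in N, time in s.
With the tool pointing down it reaches from about 0.4 to 0.825 m from the base axis. Payload 7 kg.
Tool frame: the origin (TCP) lies at the very end of the fingers, on their centre line; the grasp point (between the pads) lies 19 mm behind it; z points along the fingers, y is the line along which they close (so a half turn about z gives the same grasp; the last joint's range is limited). The gripper opens to 88 mm and grips with 3 to 60 N. Pads are 19 mm wide; open, the fingers measure 130 mm over their backs; the gripper's body (78 mm by 193 mm) begins 47 mm behind the grasp point.
Start: joints at [1.622, 0.359, 0.012, 0, -1.224, -0.288], TCP at [0.158, 0.656, 0.227] pointing down, gripper open.
Joint ranges: [-3.07, 3.07], [-1.43, 2.12], [-1.02, 1.25], [-3.03, 1.67], [-3.05, -0], [-3.03, 3.03]. Speed limits (rad/s): [2.39, 2.39, 3.01, 3.14, 3.14, 3.14].

INTERFACE

Orientations are given as [roll, pitch, yaw] about the fixed x, y, z axes, in that order (R = Rz(yaw) Ry(pitch) Rx(roll)).
In Python, from station import arm, grab_frame gives the robot as it stands.
- The arm moves only by the tool jog_arm, never from a script. Its argument "deltas" is a list that holds one entry, the list of rows, each a list of 4 numbers: the shift along the tool's x, y, z in units of 60 mm (1.0 is 60 mm), then the turn about the tool's z in units of 5 degrees (1.0 is 5 degrees). A call has 1 to 8 rows; each row is the pose to reach, as a shift and turn from the pose commanded when the call began, along the tool's axes at that moment; what a row does not reach only later rows make up. A row lasts 1/8 s, in which the tool goes at most 62.5 mm and 10.7 degrees, less where a joint would pass 70% of its speed; a pose out of reach is approached as far as the arm can. A call with a gripper value outside its range is refused whole. "grip" is the finger opening in mm, from 0 to 87.6, set as the call begins (left out, the last holds). The fingers move at their own pace and stop on an object; "squeeze" is the grip in N (left out, the last holds). Time passes only in rows, so rows that repeat a pose let the fingers close. It gives the time, the measured TCP pose, the force, the opening and the grip force at its end, in the units of the state.
- arm.get_state(): the state, without advancing time (a new reading comes with each control period).
- grab_frame(name): name is "side" or "top" or "wrist"; returns a dict with "img" (420x560x3 uint8, red, green, blue), "vfov" (degrees; the focal length in pixels is half the picture's height over the tangent of half this angle, whatever the lens; pixels are square), "cx", "cy" (the principal point, pixels), "xyz" and "rotation" of the camera in the world. Camera axes: x right, y down, z forward; pixel columns grow to the right and rows downward; lengths in m; the calibration is good to about 2 mm. A picture is of the moment at which its call begins. There is no depth.
- arm.job_done(): hands the job in; it is judged then, once.
The state is a dict: "t": time; "q": joint angles; "qd": joint speeds; "joint_efforts": joint torques, N m; "eef_pos": TCP position; "ee_rot": TCP orientation; "force": force on the tool from outside, world axes, zero at the start; "moment": the same for the moment, N m; "width": finger opening in m; "gripper_force": force on a finger pad.
Only numpy, scipy, OpenCV 4.12 (cv2) and the standard library are available. Lean on these libraries where they do the work, as an engineer would, in place of code of your own. Each camera call takes 0.05 s, during which the arm holds its last target. There are 200 camera calls.

TASK

So that I can look at the pipe elbow in the blue chest, first swivel and tilt the yellow lamp (black bar handle behind its head) until it points at the red dot in the middle of the closed lid, and let go of it. Then lift the sprung lid (black bar handle at its front) to 60 degrees (in line with the red arm of the protractor) and finish while holding it there, as it would spring shut. Leave the lamp aimed, do not throw the lid back past 80 degrees, and leave the solder spool, the wood offcut and the mug where they are.

Things in the scene. Friction and masses are not known exactly. Their poses are not given: they have to be found in the camera images.
- chest: blue steel chest screwed to the bench, 130 mm deep (its x) x 160 mm wide (its y) x 80 mm high, closed by a 6 mm aluminium lid; origin under its centre, x from the lid's bar towards the hinge, z up. A grey pipe elbow (58x63x33 mm) is fixed inside. Protractor on its right-hand side (seen from the robot): white ticks at 30 and 90 degrees, long red arm at 60.
- chest_dot (a point): red dot, 26 mm across, in the middle of the chest's lid, at the lid's top face when closed (86 mm above the bench). This point belongs to the chest: it stays there when the lid opens. Axes as the chest's.
- lid_hinge (a point): middle of the lid's hinge line, along the far top edge of the chest, 80 mm above the bench and 66 mm from the dot along the chest's x. Axes as the chest's (y along the hinge line).
- lid_bar (a point): middle of the lid's black bar handle: level round bar 10 mm thick, 92 mm long, parallel to the hinge, on two arms (77 mm free between them) in front of the lid's edge, with 35 mm free between bar and chest. 178 mm from the hinge line; when closed 4 mm above it (84 mm above the bench). Moves with the lid; axes as the chest's when closed.
- lid (a joint): lid angle in rad: 0 closed, grows as it opens upward about the hinge, 1.047 = 60 degrees, stop at 1.6. A spring and the lid's weight pull it shut from everywhere: about 2 N felt at the bar.
- lamp: the lamp's fixed black foot, 96 mm across, with post; origin under its centre. On it a steel fork (106 mm wide) swivels, and in that the yellow round head tilts: 70 mm thick, reaching 60 mm ahead of and 35 mm behind the pivot.
- lamp_pivot (a point): centre of the lamp's head, where its swivel (vertical) and tilt (level) axes cross, 165 mm above the bench. Turns with the head: x is the direction in which the lamp shines, y along the tilt axis, z up out of the head.
- lamp_bar (a point): middle of the lamp's black bar handle: a round bar 10 mm thick, 80 mm long, parallel to the tilt axis, held by two arms (65 mm free between them). In the head's frame it lies 85 mm behind the pivot and 50 mm above it. Axes as the head's.
- lamp_swivel (a joint): swivel of the lamp in rad, grows counter-clockwise seen from above, -1.6 to 1.6; stiff (0.12 N m of friction), stays where it is left.
- lamp_tilt (a joint): tilt of the lamp head in rad: 0 shines level, grows as it points further down, -0.6 to 0.8; stiff (0.15 N m of friction), stays where it is left.
- spool: grey solder spool, 62 mm across, 38 mm high; origin under its centre. Bystander.
- offcut: wood offcut, 45x60x40 mm; origin under its centre. Bystander.
- mug: striped mug, 80 mm across, 89 mm high, handle at one side; origin under its centre. Bystander.
Mind the look-alikes: they are no part of the job. Of the things that look like the lamp, the larger one is meant.

How it is judged:
On the way:
1. the lamp points at the red dot, let go, with the lid still closed (x of chest_dot in the frame of lamp_pivot above 0.1 m and y of chest_dot in the frame of lamp_pivot between -0.035 and 0.035 m and z of chest_dot in the frame of lamp_pivot between -0.035 and 0.035 m and contact force between the fingers and lamp below 0.2 N and value of joint lid below 0.08 rad), for 0.2 s.
At the end, for the whole second after the job is handed in: The fingers still hold the lid at 60 degrees (within 6), at rest, with more than 0.8 N on it, and no bystander props it; the lamp's axis still passes within 35 mm sideways and 35 mm up or down of the red dot's closed place; spool, offcut and mug have moved less than 30 mm (value of joint lid between 0.942 and 1.152 rad and velocity of joint lid between -0.1 and 0.1 rad/s and contact force between the fingers and lid above 0.8 N and contact force between lid and spool below 0.2 N and contact force between lid and offcut below 0.2 N and contact force between lid and mug below 0.2 N and x of chest_dot in the frame of lamp_pivot above 0.1 m and y of chest_dot in the frame of lamp_pivot between -0.035 and 0.035 m and z of chest_dot in the frame of lamp_pivot between -0.035 and 0.035 m and distance of each of spool, offcut, mug from where it was at the start of the episode below 0.03 m); the arm keeps its last pose, push and grip.
It fails at once if the lid is thrown back beyond 80 degrees (value of joint lid above 1.4 rad).
It fails at once if a bystander is pushed away (30 mm or more) or tipped (distance of any of spool, offcut, mug from where it was at the start of the episode above 0.03 m or angle between any of spool, offcut, mug's own z axis and vertical above 0.5 rad).
It also fails if it takes over 59 s, if anything falls off the work surface, if the arm or the gripper's body presses on something with over 40 N, if the wrist force passes 120 N, or if a joint passes its speed limit or range.

## Working session

There is one attempt and no reset: what is moved stays moved. The work goes in short steps, Python scripts to look and compute and a tool call to move; the robot and the scene stay as the last step left them, time stands still between calls to the robot, and variables do not carry over. Pictures are saved under pics/ and viewed, at most 10 in all, crops included, and the job is handed in when it is done.

Besides the shell and the picture viewer there is one more tool, called as name(argument=value, ...), one argument or row to a line, values as JSON. jog_arm: Moves the arm, as the interface text tells. Its arguments: {"type":"object","properties":{"deltas":{"type":"array"},"grip":{"type":"number"},"squeeze":{"type":"number"}},"required":["deltas"]}

```bash
mkdir -p pics; cat > h.py <<'E'
import numpy as np, cv2
from station import arm, grab_frame
from scipy.spatial.transform import Rotation as R
def snap(n,f):
    d=grab_frame(n); cv2.imwrite(f'pics/{f}.png',d['img'][:,:,::-1]); np.save(f'pics/{f}.npy',d,allow_pickle=True); return d
def load(f): return np.load(f'pics/{f}.npy',allow_pickle=True).item()
def rm(d):
    r=np.array(d['rotation'],float); return r if r.shape==(3,3) else R.from_euler('xyz',r).as_matrix()
def ray(d,u,v):
    f=210/np.tan(np.radians(d['vfov'])/2)
    w=rm(d)@np.array([(u-d['cx'])/f,(v-d['cy'])/f,1]); return np.array(d['xyz']),w
def atz(d,u,v,z):
    o,w=ray(d,u,v); return o+w*(z-o[2])/w[2]
def tri(d1,p1,d2,p2):
    o1,a=ray(d1,*p1);o2,b=ray(d2,*p2)
    s=np.linalg.lstsq(np.c_[a,-b],o2-o1,rcond=None)[0]
    x,y=o1+a*s[0],o2+b*s[1]; return (x+y)/2,np.linalg.norm(x-y)
def proj(d,p):
    f=210/np.tan(np.radians(d['vfov'])/2); c=rm(d).T@(np.array(p)-d['xyz']); return c[:2]/c[2]*f+[d['cx'],d['cy']]
def st():
    s=arm.get_state(); print({k:np.round(s[k],3).tolist() for k in ['t','q','eef_pos','ee_rot','force','width','gripper_force']}); return s
E
python3 - <<'E'
from h import *
for n in ['side','top']:
    d=snap(n,n+'0'); print(n,d['vfov'],d['cx'],d['cy'],d['xyz'],np.round(d['rotation'],3).tolist())
    i=cv2.resize(d['img'],(784,588),interpolation=cv2.INTER_CUBIC);cv2.imwrite(f'pics/{n}0b.png',i[:,:,::-1])
st()
E
```

```text
side 45.54165770085424 281.38315533412083 211.55186418032537 [ 0.48082631 -0.95024872  0.75630378] [-2.021, 0.002, -0.057]
top 57.33957069140776 271.83998018243426 213.13431455416944 [0.35174712 0.27611424 1.17886169] [-2.968, -0.01, -1.579]
{'t': 0.1, 'q': [1.622, 0.359, 0.011, -0.0, -1.224, -0.288], 'eef_pos': [0.158, 0.656, 0.226], 'ee_rot': [3.14, -0.0, -0.237], 'force': [0.357, -0.168, -0.302], 'width': 0.088, 'gripper_force': 0.0}
```

View pics/side0b.png

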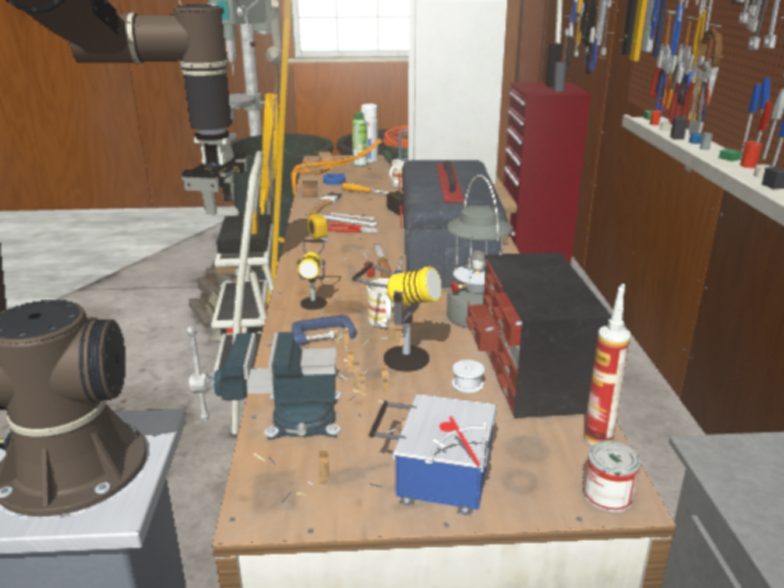

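View pics/top0b.png

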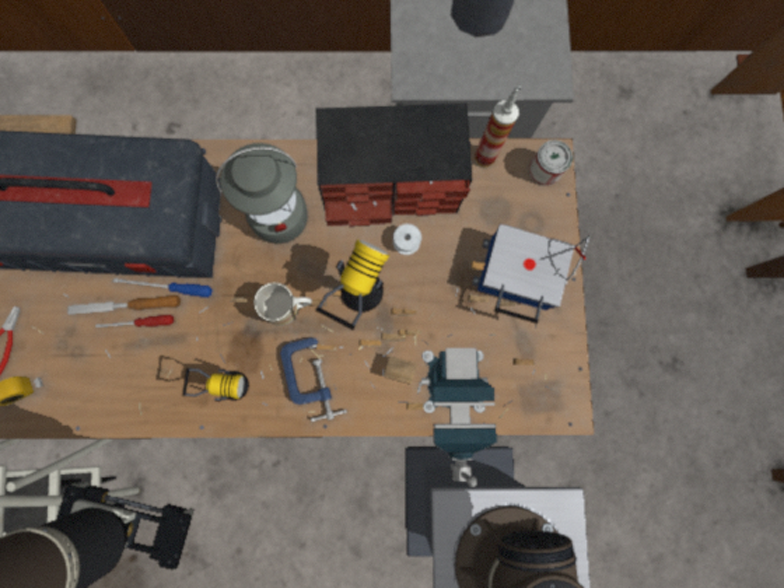

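Larger lamp (top 362,285; side 410,290) versus smaller look-alike (top 215,385; side 310,270). The larger one with the black 96 mm foot is the one meant. I'll confirm it in enlarged crops.

```bash
python3 - <<'E'
from h import *
for n,(x,y,w,h),k in [('top0',(215,150,210,140),3.8),('side0',(255,180,110,190),3.1)]:
    i=load(n)['img'][y:y+h,x:x+w,::-1]
    cv2.imwrite(f'pics/{n}c.png',cv2.resize(i,None,fx=k,fy=k,interpolation=cv2.INTER_CUBIC))
E
```

```text
(no output)
```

View pics/top0c.png

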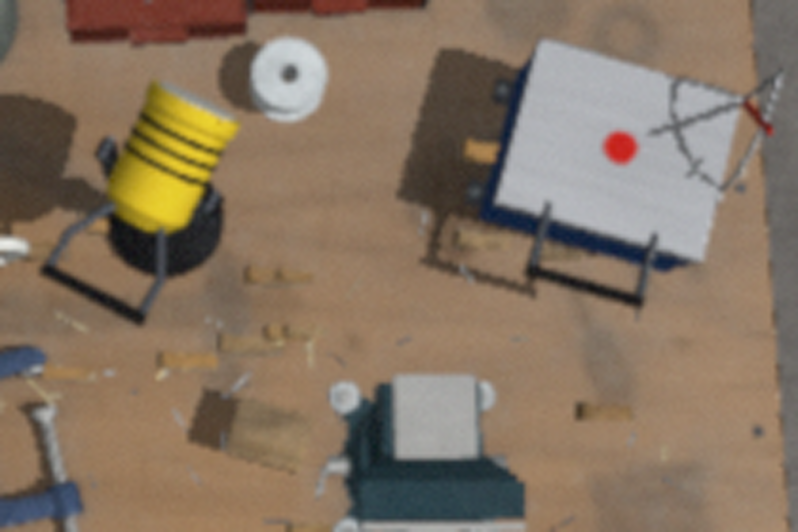

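View pics/side0c.png

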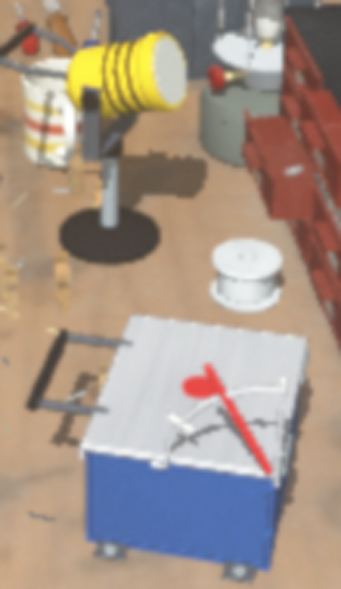

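```bash
cat > m.py <<'E'
from h import *
T=load('top0');S=load('side0')
t=lambda u,v:(215+u/3.8,150+v/3.8)
s=lambda u,v:(255+u/3.1,180+v/3.1)
if __name__=='__main__':
    p=lambda n,x:print(n,np.round(x,4))
    p('dot',atz(T,*t(620,148),.086)); p('dot side',atz(S,*s(197,386),.086))
    for c in [(543,40),(740,95),(705,262),(495,208)]: p('corner',atz(T,*t(*c),.086))
    for c in [(532,270),(641,300)]: p('bar',atz(T,*t(*c),.084))
    for c in [(65,335),(33,404)]: p('bar side',atz(S,*s(*c),.084))
    for c in [(60,233),(160,236),(110,207),(110,262)]: p('foot side',atz(S,*s(*c),.005))
    for c in [(222,215),(165,275),(108,235)]: p('foot top',atz(T,*t(*c),.005))
    for c in [(43,268),(142,319)]:
        for z in (.2,.22,.24):p(f'lampbar {z}',atz(T,*t(*c),z))
    p('spool',atz(T,*t(289,80),.038)); p('off',atz(T,*t(265,432),.04)); p('mug',atz(T,272/1.4,300/1.4,.089));p('mughandle',atz(T,308/1.4,300/1.4,.05))
    p('vise',atz(T,*t(390,380),.1));p('vise',atz(T,*t(490,380),.1));p('visehi',atz(T,463/1.4,348/1.4,.15))
    # head front face (lens) centre
    print(tri(T,t(196,102),S,s(172,70)))
E
python3 m.py
```

```text
dot [ 0.6133 -0.0486  0.086 ]
dot side [ 0.6141 -0.0456  0.086 ]
corner [0.7002 0.0069 0.086 ]
corner [ 0.655  -0.1444  0.086 ]
corner [ 0.5239 -0.1085  0.086 ]
corner [0.5667 0.0499 0.086 ]
bar [0.5189 0.0233 0.084 ]
bar [ 0.4953 -0.0585  0.084 ]
bar side [0.5228 0.0267 0.084 ]
bar side [ 0.4962 -0.057   0.084 ]
foot side [0.531  0.3093 0.005 ]
foot side [0.6245 0.2981 0.005 ]
foot side [0.5817 0.3554 0.005 ]
foot side [0.5743 0.2551 0.005 ]
foot top [0.5781 0.2575 0.005 ]
foot top [0.5287 0.3043 0.005 ]
foot top [0.562  0.3507 0.005 ]
lampbar 0.2 [0.5046 0.3822 0.2   ]
lampbar 0.22 [0.5015 0.3801 0.22  ]
lampbar 0.24 [0.4984 0.3779 0.24  ]
lampbar 0.2 [0.4694 0.3151 0.2   ]
lampbar 0.22 [0.467  0.3143 0.22  ]
lampbar 0.24 [0.4646 0.3135 0.24  ]
spool [0.6827 0.2028 0.038 ]
off [0.4    0.2262 0.04  ]
mug [0.5407 0.4864 0.089 ]
mughandle [0.547  0.4175 0.05  ]
vise [0.4349 0.1359 0.1   ]
vise [0.4344 0.0618 0.1   ]
visehi [0.4346 0.1072 0.15  ]
(array([0.62697219, 0.27794212, 0.18518927]), np.float64(0.0050630765651160595))
```

Top crop: red dot at (620,148), lid bar ends at (532,270) and (641,300), and lamp bar ends at (43,268) and (142,319). Side crop: foot at (110,235), lens at (172,70). The large lamp is confirmed, since its foot measures about 95 mm. I'll fit the lamp pose and check the clearances to the vise and lantern.

```bash
cat > fit.py <<'E'
from m import *
from scipy.optimize import least_squares
def head(x): # px,py,yaw,tilt
    Rm=R.from_euler('ZY',[x[2],x[3]]).as_matrix(); P=np.array([x[0],x[1],.165]); return P,Rm
if __name__=='__main__':
    obs=[((-.085,.04,.05),T,t(43,268)),((-.085,-.04,.05),T,t(142,319)),((.06,0,0),T,t(196,102)),((.06,0,0),S,s(172,70))]
    def res(x):
        P,Rm=head(x); r=[proj(d,P+Rm@np.array(o))-np.array(p) for o,d,p in obs]
        r.append((np.array(x[:2])-[.5775,.305])*300); return np.concatenate(r)
    q=least_squares(res,[.577,.305,-.48,-.3]); P,Rm=head(q.x); print(np.round(q.x,3),np.round(q.fun,1))
    print('bar',P+Rm@[-.085,0,.05])
    dot=np.array([.6137,-.0472,.086]); v=dot-P; y=np.arctan2(v[1],v[0]); ti=np.arctan2(-v[2],np.hypot(*v[:2])); print('goal',y,ti)
    P,Rm=head([q.x[0],q.x[1],y,ti]); print('bar goal',P+Rm@[-.085,0,.05])
    k=lambda u,v:(u/1.4,v/1.4)
    print('vise',tri(T,k(463,362),S,k(318,360)))
    print('lantern brim',tri(T,k(258,178),S,k(480,218)),'hoop', tri(T,k(258,170),S,k(483,178)))
    print('brim edge at z',[atz(T,*k(290,195),z).round(3) for z in (.2,.25,.3)])
    print('cabinet top', tri(T,k(470,180),S,k(517,408)))
E
python3 fit.py
```

```text
[ 0.576  0.305 -0.483 -0.356] [-0.4 -0.6  0.6 -0.1 -0.2 -0.7 -1.2 -0.1 -0.3 -0.1]
bar [0.49041193 0.34968114 0.18227505]
goal -1.465179745598635 0.21970015620240446
bar goal [0.56880814 0.37626397 0.23232279]
vise (array([0.40851147, 0.10411028, 0.12605411]), np.float64(0.001508073616000978))
lantern brim (array([0.74675299, 0.48902671, 0.24143852]), np.float64(0.008754069560314376)) hoop (array([0.73455499, 0.46888066, 0.33309258]), np.float64(0.030596649601913033))
brim edge at z [array([0.725, 0.436, 0.2  ]), array([0.706, 0.428, 0.25 ]), array([0.687, 0.42 , 0.3  ])]
cabinet top (array([0.78295588, 0.06405413, 0.05029577]), np.float64(0.059614159025067316))
```

jog_arm(
  deltas=[
    [[0,0,-1,0],[0.9,0.5,-1.2,-2],[1.9,1.05,-1.2,-4],[2.8,1.55,-1.2,-6],[3.7,2.05,-1.2,-8],[4.6,2.55,-1.2,-10],[5.5,3.05,-1.2,-12],[6.5,3.6,-1.2,-14]],
  ],
  grip=36,
)

```text
t: 1.1
eef_pos: [0.4774, 0.3628, 0.2984]
ee_rot: [-3.141, 0.0, 0.983]
force: [0.7, 0.5, 0.4]
width: 0.0361
gripper_force: 0.0
```

```bash
cat > go.py <<'E'
from h import *
import sys
def go(p,phi=None):
    "shift/turn in tool units from measured pose to TCP target p, tool yaw phi"
    s=st(); Rm=R.from_euler('xyz',s['ee_rot']).as_matrix(); d=Rm.T@(np.array(p)-s['eef_pos'])/.06
    tr=0 if phi is None else -np.degrees((phi-s['ee_rot'][2]+np.pi)%(2*np.pi)-np.pi)/5
    print('units',d.round(2),round(tr,2))
if __name__=='__main__':
    a=[float(v) for v in sys.argv[1:]]; go(a[:3],a[3] if len(a)>3 else None)
E
python3 go.py .4904 .3497 .30 1.088
```

```text
{'t': 1.1, 'q': [0.975, 0.198, -0.046, -0.0, -1.327, 1.578], 'eef_pos': [0.477, 0.363, 0.298], 'ee_rot': [-3.141, 0.0, 0.983], 'force': [0.742, 0.507, 0.432], 'width': 0.036, 'gripper_force': 0.0}
units [-0.06  0.3  -0.03] -1.21
```

jog_arm(
  deltas=[
    [[0,0,0,-1.2],[0,0,0,-1.2],[0,0,0,-1.2]],
  ],
)

```text
t: 1.48
eef_pos: [0.4759, 0.3648, 0.2984]
ee_rot: [-3.141, 0.0, 1.08]
force: [-1.3, 0.6, 0.2]
width: 0.0356
gripper_force: 0.0
```

```bash
python3 - <<'E'
from go import *
go([.4904,.3497,.30],1.088)
d=snap('wrist','w1');print(d['xyz'],d['rotation'])
for o in (.04,0,-.04):
    from fit import head
    P,Rm=head([.576,.305,-.483,-.356]); print(proj(d,P+Rm@[-.085,o,.05]))
E
```

```text
{'t': 1.475, 'q': [0.979, 0.198, -0.046, -0.0, -1.327, 1.671], 'eef_pos': [0.476, 0.365, 0.298], 'ee_rot': [-3.141, 0.0, 1.08], 'force': [-1.289, 0.551, 0.206], 'width': 0.036, 'gripper_force': 0.0}
units [-0.11  0.33 -0.03] -0.09
[0.50635877 0.42196637 0.45649534] [ 2.89473013e+00 -1.52017561e-04 -4.90853157e-01]
[298.32449979 165.26031479]
[297.91998887 209.2796001 ]
[297.542458   250.36288893]
```

View pics/w1.png

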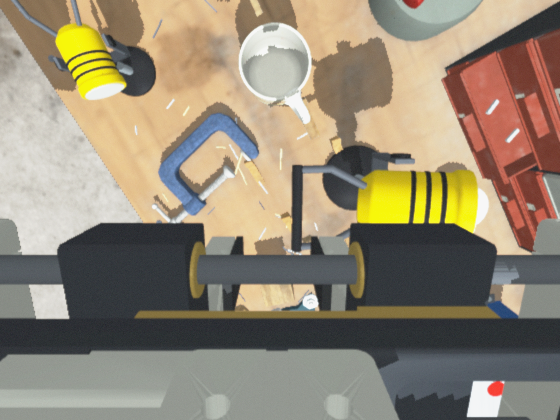

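The wrist view shows the lamp bar from (297,165) to (297,250). My model predicts exactly that. Now I'll descend and grip.

jog_arm(
  deltas=[
    [[-0.1,0.33,0,0],[-0.1,0.33,0.7,0],[-0.1,0.33,1.4,0],[-0.1,0.33,1.9,0],[-0.1,0.33,2.2,0],[-0.1,0.33,2.2,0],[-0.1,0.33,2.2,0]],
  ],
)

```text
t: 2.4
eef_pos: [0.4915, 0.3502, 0.1675]
ee_rot: [3.141, -0.001, 1.082]
force: [-1.0, -0.0, 0.2]
width: 0.0363
gripper_force: 0.0
```

jog_arm(
  deltas=[
    [[0,0,0,0],[0,0,0,0],[0,0,0,0],[0,0,0,0],[0,0,0,0],[0,0,0,0]],
  ],
  grip=0,
  squeeze=15,
)

```text
t: 3.15
eef_pos: [0.4893, 0.351, 0.1666]
ee_rot: [-3.139, -0.0, 1.082]
force: [-9.8, 5.0, 3.1]
width: 0.0093
gripper_force: 15.0
```

```bash
python3 - <<'E'
from go import *
from fit import head
b=lambda y,t:(lambda PR:PR[0]+PR[1]@np.array([-.085,0,.05]))(head([.576,.305,y,t]))
y0,t0,y1,t1=-.483,-.356,-1.465,.22
s=st()
phi0=s['ee_rot'][2]
def rows(f0,fs):
    Rm=(R.from_euler('z',phi0+(y1-y0)*f0)*R.from_euler('x',np.pi)).as_matrix()
    B0=b(y0+(y1-y0)*f0,t0+(t1-t0)*f0)
    for f in fs: print(((Rm.T@(b(y0+(y1-y0)*f,t0+(t1-t0)*f)-B0))/.06).round(2).tolist(), round(-np.degrees((y1-y0)*(f-f0))/5,2))
rows(0,np.arange(1,9)/16);print();rows(.5,np.arange(9,17)/16)
E
```

```text
{'t': 3.15, 'q': [0.945, 0.285, -0.236, -0.003, -1.049, 1.71], 'eef_pos': [0.489, 0.351, 0.167], 'ee_rot': [-3.139, -0.0, 1.082], 'force': [-9.805, 5.0, 3.087], 'width': 0.009, 'gripper_force': 15.0}
[0.1, 0.01, -0.06] 0.7
[0.2, 0.04, -0.12] 1.41
[0.29, 0.07, -0.17] 2.11
[0.38, 0.1, -0.23] 2.81
[0.47, 0.15, -0.29] 3.52
[0.55, 0.2, -0.34] 4.22
[0.62, 0.26, -0.39] 4.92
[0.69, 0.32, -0.45] 5.63

[0.09, 0.03, -0.05] 0.7
[0.17, 0.07, -0.1] 1.41
[0.25, 0.11, -0.15] 2.11
[0.33, 0.16, -0.2] 2.81
[0.4, 0.21, -0.25] 3.52
[0.46, 0.27, -0.3] 4.22
[0.52, 0.34, -0.34] 4.92
[0.57, 0.41, -0.39] 5.63
```

jog_arm(
  deltas=[
    [[0.1,0.01,-0.06,0.7],[0.2,0.04,-0.12,1.4],[0.29,0.07,-0.17,2.1],[0.38,0.1,-0.23,2.8],[0.47,0.15,-0.29,3.5],[0.55,0.2,-0.34,4.2],[0.62,0.26,-0.39,4.9],[0.69,0.32,-0.45,5.6]],
  ],
)

```text
t: 4.15
eef_pos: [0.5262, 0.3795, 0.1938]
ee_rot: [-3.138, -0.001, 0.592]
force: [-6.5, 4.8, 1.5]
width: 0.0096
gripper_force: 15.0
```

jog_arm(
  deltas=[
    [[0.09,0.03,-0.05,0.7],[0.17,0.07,-0.1,1.4],[0.25,0.11,-0.15,2.1],[0.33,0.16,-0.2,2.8],[0.4,0.21,-0.25,3.5],[0.46,0.27,-0.3,4.2],[0.52,0.34,-0.34,4.9],[0.57,0.41,-0.39,5.6]],
  ],
)

```text
t: 5.15
eef_pos: [0.5692, 0.3784, 0.2178]
ee_rot: [-3.138, -0.001, 0.103]
force: [-4.2, 6.1, 2.2]
width: 0.0095
gripper_force: 15.0
```

```bash
python3 - <<'E'
from go import *
go([.5688,.3763,.2323-.016],.1)
snap('top','t2');d=snap('side','s2')
a=load('t2')['img'][130:270,160:370];b=d['img'][170:310,190:400]
cv2.imwrite('pics/c2.png',cv2.resize(np.vstack([a,b]),None,fx=2.1,fy=2.1,interpolation=cv2.INTER_CUBIC)[:,:,::-1])
E
```

```text
{'t': 5.15, 'q': [0.87, 0.376, 0.018, -0.002, -1.21, 0.805], 'eef_pos': [0.569, 0.378, 0.218], 'ee_rot': [-3.138, -0.001, 0.103], 'force': [-4.219, 6.08, 2.187], 'width': 0.009, 'gripper_force': 14.972}
units [-0.01  0.03  0.03] 0.04
```

View pics/c2.png

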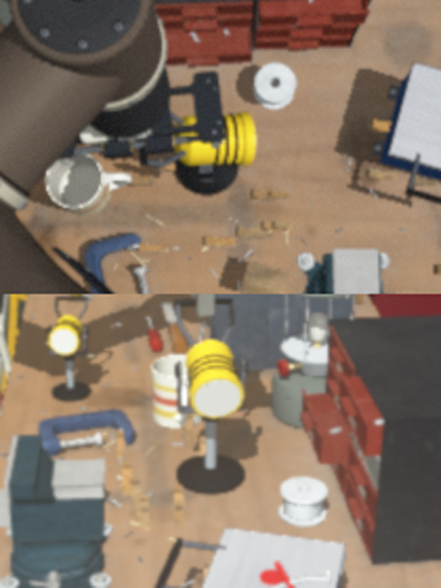

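The lamp has swivelled towards the chest: lens at (218,395) in the crop, facing the lid. I'll release it and check.

jog_arm(
  deltas=[
    [[0,0,0,0],[0,0,0,0],[0,0,0,0],[0,0,-0.3,0],[0,0,-0.9,0],[0,0,-1.6,0],[0,0,-2.0,0],[0,0,-2.0,0]],
  ],
  grip=40,
)

```text
t: 6.25
eef_pos: [0.5704, 0.3764, 0.3411]
ee_rot: [-3.138, -0.005, 0.104]
force: [-0.2, 0.7, -0.0]
width: 0.0399
gripper_force: 0.0
```

```bash
python3 - <<'E'
from go import *
from fit import head
st()
w=snap('wrist','w3');snap('side','s3')
P,Rm=head([.576,.305,-1.465,.22])
for o in ([-.085,.04,.05],[-.085,-.04,.05],[.06,0,0]): print(proj(w,P+Rm@o),proj(load('s3'),P+Rm@o))
a=cv2.resize(w['img'],(784,588))
b=cv2.resize(load('s3')['img'][175:245,260:330],(300,300),interpolation=cv2.INTER_CUBIC)
a[288:,484:]=b
cv2.imwrite('pics/c3.png',a[:,:,::-1])
E
```

```text
{'t': 6.25, 'q': [0.868, 0.326, 0.219, 0.001, -1.458, 0.807], 'eef_pos': [0.57, 0.376, 0.341], 'ee_rot': [-3.138, -0.005, 0.104], 'force': [-0.169, 0.68, -0.046], 'width': 0.04, 'gripper_force': 0.0}
[275.96128878 162.0005837 ] [299.5250721  172.95829157]
[276.14389483 249.8363063 ] [271.85061303 174.68911702]
[391.43120161 190.33860738] [293.96485833 219.36847946]
```

View pics/c3.png

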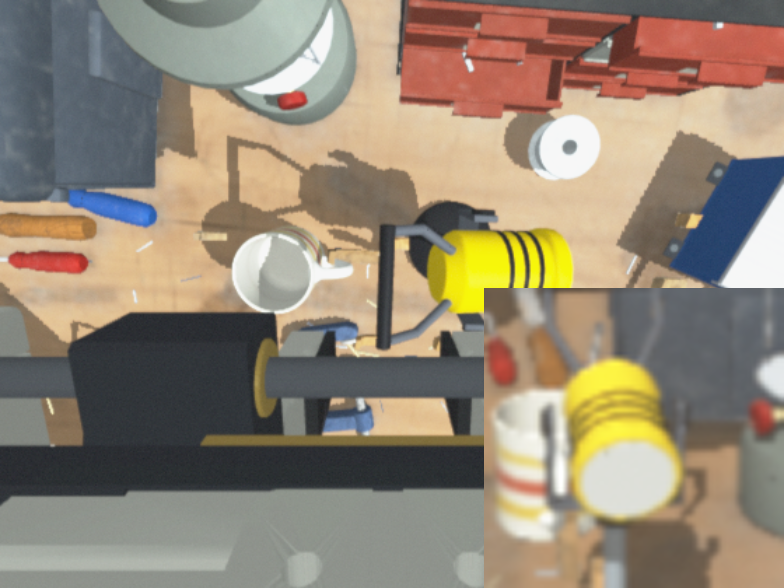

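Aim is good: bar ends are within 2 px and the lens within 1 px of the prediction. Next I'll go over the lid bar.

jog_arm(
  deltas=[
    [[0,0.3,0,2],[-0.3,1.2,0,4],[-0.6,2.1,0,6],[-0.8,3.0,0,8],[-1.1,3.9,0,10],[-1.3,4.8,0,12],[-1.6,5.7,0,14],[-1.8,6.6,0,16]],
  ],
  grip=26,
)

```text
t: 7.35
eef_pos: [0.5021, -0.0308, 0.3366]
ee_rot: [3.141, 0.0, -1.297]
force: [1.7, -0.2, -0.7]
width: 0.0258
gripper_force: 0.0
```

jog_arm(
  deltas=[
    [[0,0,0.3,2],[0,0,0.6,4],[0,0,1.0,6.4],[0,0,1.5,6.4],[0,0,2.0,6.4],[0,0,2.0,6.4],[0,0,2.0,6.4]],
  ],
)

```text
t: 8.22
eef_pos: [0.5038, -0.0291, 0.2179]
ee_rot: [-3.141, -0.0, -1.85]
force: [1.0, -0.2, 0.4]
width: 0.026
gripper_force: 0.0
```

```bash
python3 - <<'E'
from go import *
go([.503,-.029,.2],-1.85)
w=snap('wrist','w4')
c=np.array([.6137,-.0472,.084]);x=np.array([.961,-.277,0]);y=np.array([.277,.961,0])
for a in (.046,0,-.046): print(proj(w,c-.112*x+a*y))
print('dot',proj(w,c+[0,0,.002]))
E
```

```text
{'t': 8.225, 'q': [0.333, 0.082, -0.37, 0.001, -1.118, -0.612], 'eef_pos': [0.504, -0.029, 0.218], 'ee_rot': [-3.141, -0.0, -1.85], 'force': [1.005, -0.243, 0.448], 'width': 0.026, 'gripper_force': 0.0}
units [0.   0.01 0.3 ] -0.0
[277.809931   256.59263697]
[277.91182576 212.5354992 ]
[278.02155689 165.09007863]
dot [162.01167327 212.91001557]
```

View pics/w4.png

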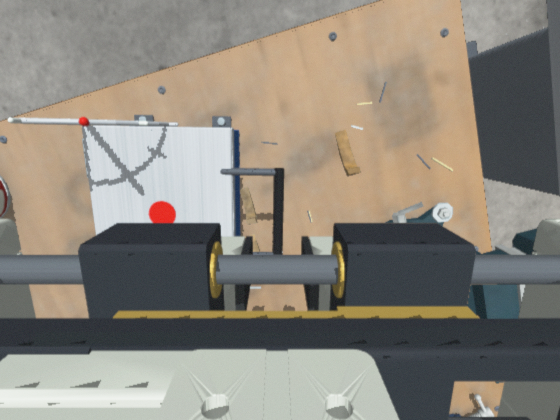

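The bar is at column 279 and the dot at (162,213), both as predicted. Descending.

jog_arm(
  deltas=[
    [[0,0,0.5,0],[0,0,1.0,0],[0,0,1.5,0],[0,0,1.9,0],[0,0,2.2,0],[0,0,2.5,0],[0,0,2.5,0],[0,0,2.5,0]],
  ],
)

```text
t: 9.28
eef_pos: [0.5043, -0.0288, 0.0682]
ee_rot: [-3.14, 0.001, -1.85]
force: [0.7, 0.3, 0.5]
width: 0.0264
gripper_force: 0.0
```

jog_arm(
  deltas=[
    [[0,0,0,0],[0,0,0,0],[0,0,0,0],[0,0,0,0],[0,0,0,0]],
  ],
  grip=0,
  squeeze=25,
)

```text
t: 9.9
eef_pos: [0.5026, -0.0287, 0.0671]
ee_rot: [3.141, 0.0, -1.851]
force: [-3.1, 3.5, 1.6]
width: 0.0092
gripper_force: 25.0
```

```bash
python3 - <<'E'
from go import *
st()
a0=np.arctan2(.004,.178)
a=lambda d:np.array([.178*(np.cos(a0)-np.cos(a0+d)),0,.178*(np.sin(a0+d)-np.sin(a0))])
# tool y is -chest x or +; compute
s=arm.get_state();Rm=R.from_euler('xyz',s['ee_rot']).as_matrix();x=R.from_euler('z',-.281).as_matrix()
for k in range(1,17):
    print(k,(Rm.T@x@a(np.radians(60)*k/16)/.06).round(2), (Rm.T@x@(a(np.radians(60)*k/16)-a(np.radians(30)))/.06).round(2))
E
```

```text
{'t': 9.9, 'q': [0.333, 0.247, -0.566, -0.001, -0.758, -0.613], 'eef_pos': [0.503, -0.029, 0.067], 'ee_rot': [3.141, 0.0, -1.851], 'force': [-3.149, 3.46, 1.641], 'width': 0.009, 'gripper_force': 25.048}
1 [-0.   -0.01 -0.19] [-0.    0.42  1.28]
2 [-0.   -0.03 -0.39] [-0.    0.4   1.09]
3 [-0.   -0.07 -0.58] [-0.    0.36  0.9 ]
4 [-0.   -0.12 -0.77] [-0.    0.31  0.71]
5 [-0.   -0.18 -0.95] [-0.    0.25  0.52]
6 [-0.   -0.25 -1.13] [-0.    0.18  0.34]
7 [-0.   -0.33 -1.31] [-0.    0.1   0.17]
8 [-0.   -0.43 -1.47] [0. 0. 0.]
9 [ 0.   -0.54 -1.64] [ 0.   -0.11 -0.16]
10 [ 0.   -0.65 -1.79] [ 0.   -0.22 -0.32]
11 [ 0.   -0.78 -1.94] [ 0.   -0.35 -0.47]
12 [ 0.   -0.91 -2.08] [ 0.   -0.48 -0.6 ]
13 [ 0.   -1.06 -2.21] [ 0.   -0.63 -0.73]
14 [ 0.   -1.21 -2.33] [ 0.   -0.78 -0.85]
15 [ 0.   -1.37 -2.44] [ 0.   -0.94 -0.96]
16 [ 0.   -1.54 -2.54] [ 0.   -1.11 -1.06]
```

Gripped (9 mm). I'll lift along the arc.

jog_arm(
  deltas=[
    [[0,-0.01,-0.19,0],[0,-0.03,-0.39,0],[0,-0.07,-0.58,0],[0,-0.12,-0.77,0],[0,-0.18,-0.95,0],[0,-0.25,-1.13,0],[0,-0.33,-1.31,0],[0,-0.43,-1.47,0]],
  ],
)

```text
t: 10.9
eef_pos: [0.5257, -0.0358, 0.1557]
ee_rot: [3.137, -0.0, -1.851]
force: [-10.9, 8.8, 2.7]
width: 0.0087
gripper_force: 25.1
```

jog_arm(
  deltas=[
    [[0,-0.11,-0.16,0],[0,-0.22,-0.32,0],[0,-0.35,-0.47,0],[0,-0.48,-0.6,0],[0,-0.63,-0.73,0],[0,-0.78,-0.85,0],[0,-0.94,-0.96,0],[0,-1.11,-1.06,0]],
  ],
)

```text
t: 11.9
eef_pos: [0.5906, -0.0555, 0.2221]
ee_rot: [3.141, -0.002, -1.85]
force: [-8.4, 0.2, 11.0]
width: 0.0092
gripper_force: 25.0
```

jog_arm(
  deltas=[
    [[0,0,0,0],[0,0,0,0],[0,0,0,0],[0,0,0,0]],
  ],
)

```text
t: 12.4
eef_pos: [0.5908, -0.0556, 0.2221]
ee_rot: [-3.141, -0.001, -1.85]
force: [-12.1, 2.4, 16.2]
width: 0.0089
gripper_force: 25.0
```

```bash
python3 - <<'E'
from go import *
s=st()
h=np.array([.6137,-.0472,.08])+.066*np.array([.961,-.277,0])
b=s['eef_pos']+np.array([0,0,.0168]); v=b-h
print('lid angle est', np.degrees(np.arctan2(v[2],-(v@[.961,-.277,0])))-1.29, 'radius',np.hypot(v[2],v@[.961,-.277,0]))
d=snap('side','s5');i=d['img'][160:370,240:380]
cv2.imwrite('pics/c5.png',cv2.resize(i,None,fx=2.8,fy=2.8,interpolation=cv2.INTER_CUBIC)[:,:,::-1])
E
```

```text
{'t': 12.4, 'q': [0.236, 0.229, -0.182, 0.001, -1.161, -0.516], 'eef_pos': [0.591, -0.056, 0.222], 'ee_rot': [-3.141, -0.001, -1.85], 'force': [-12.052, 2.408, 16.205], 'width': 0.009, 'gripper_force': 24.984}
lid angle est 60.38220779971347 radius 0.180563943313851
```

View pics/c5.png

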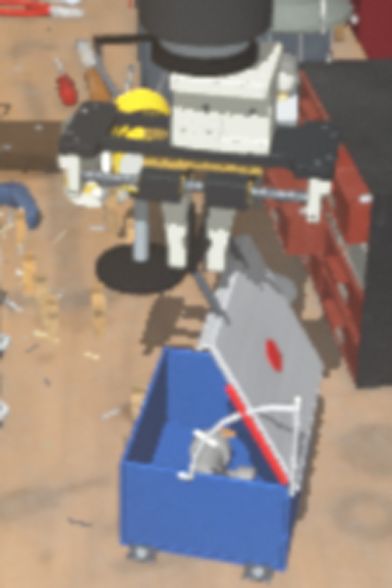

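The picture shows the lid edge, (205,350) to (290,490), lying along the red arm. It is held by the fingers and the lamp is untouched. Kinematics give about 60.4°.

```bash
python3 -c "
from station import arm
print(arm.job_done())"
```

```text
the job is handed in; nothing more can be done
None
```

I handed the job in with the lamp aimed at the red dot and let go, and the gripper holding the lid at about 60° in line with the red arm; no verdict came back. I never steered near the spool, offcut or mug, but I did not measure their positions again at the end.

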